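# Set the filter turret to blue and take the reading

## Task

Push the filter turret round by its tabs with a fingertip until the blue tab has clicked into place at the black arrow on the photometer, and only then press the green read key fully down and let it come up again. Do not lift the photometer or shove it about, leave the light cap sitting in its well and the black zero key unpressed, and leave the tube rack, wash bottle and jar where they stand.

Things in the scene. Friction and masses are not known exactly. Their poses are not given: they have to be found in the camera images.
- photometer: Bench filter photometer, a pale box 270 (x) x 260 (y) x 80 mm high to its flat grey deck, loose on rubber feet, 3 to 4 kg; it slides only if shoved with over about 15 N. Origin: centre of its footprint, on the work surface. Its x runs from its front (arrow, keys) to its back, y to its left, z up. Filter turret front left on the deck, two keys front right, a tower along the back.
- hub (a point): Point on the filter turret's vertical axis, local (-20, 45) mm, 22 mm above the deck (102 mm above the work surface). The turret is a black disc 100 mm across, its top 13 mm above the deck, with a flat hub screw up to 19 mm, and six coloured thumb tabs standing on it like the vanes of a paddle wheel.
- index (a point): Fixed point of the photometer in front of the hub (towards local -x), 62 mm from the axis and 22 mm above the deck: where the middle of the blue tab's outer part must come. The black arrow painted on the deck just outside it points at it.
- blue_tab (a point): Point in the blue tab, 62 mm from the turret's axis, 22 mm above the deck (10 mm below the tab's top). The six tabs stand 60 degrees apart, each an upright radial plate 6 mm thick, from 38 to 74 mm from the axis, its top 32 mm above the deck. From above their colours run anticlockwise: blue, green, yellow, orange, red, white.
- turret (a joint): Angle of the turret in rad, 0 or a whole turn with the blue tab at the arrow, growing anticlockwise from above. Turns endlessly either way; six sprung click positions 1.047 apart, each with a tab at the arrow; starts in any but blue's. About 4 N at a tab takes it over the hump half-way between two; from there it springs on into the next. Left anywhere it falls into the nearest.
- read_key (a joint): Travel of the green read key, 0 up to 0.004 m fully down; sprung, about 1.5 N to start and 5 N fully down, comes up by itself when let go.
- read_key_top (a point): Centre of the top of the green read key, a 24 x 24 mm square key, 10 mm above the deck, local (-97, -83) mm.
- zero_key (a joint): Travel of the black zero key, 0 up to 0.004 m fully down. Not to be pressed.
- zero_key_top (a point): Centre of the top of the black zero key, same shape as the read key, 54 mm behind it (towards the back of the photometer).
- light_cap: Black round light cap, 38 mm across, loose in the sample well in the top of the photometer's tower (local x 67 to 133 mm, full width, top 104 mm above the work surface). The cap stands up to 122 mm above the work surface. Origin at the underside of its spigot, 12 mm below the tower's top.
- tube_rack: White rack of blue-capped sample tubes, 200 x 90 mm, 114 mm high, loose, to the left of the photometer. Origin: centre of its underside.
- wash_bottle: White wash bottle, 68 mm across, with a blue cap and bent spout, 173 mm high, loose, to the right of the photometer. Origin: centre of its underside.
- reagent_jar: Amber jar with a white lid, 48 mm across, 85 mm high, loose, to the right of the photometer. Origin: centre of its underside.
Mind the look-alikes: they are no part of the job. Leave any red look-alike of the wash_bottle alone.

How it is judged:
On the way, in this order (a step that is already met when the one before it is completed fails the run):
1. the blue tab has clicked into place at the arrow (horizontal distance between blue_tab and index below 0.006 m), for 0.3 s.
2. the read key is pressed down with the blue tab at the arrow (value of joint read_key above 0.003 m and horizontal distance between blue_tab and index below 0.006 m), for 0.05 s.
At the end, for the whole second after the job is handed in: Blue tab at rest within 6 mm of the index point; read key pressed (3 of its 4 mm) after that and up again; photometer on the bench within 15 mm of its start; light cap in its well; rack, bottle and jar upright (under 0.1 rad) within 20 mm of where they were (horizontal distance between blue_tab and index below 0.006 m and value of joint read_key below 0.001 m and height (world z) of photometer below 0.004 m and distance of each of index, photometer from where it was at the start of the episode below 0.015 m and z of light_cap in the frame of photometer below 0.095 m and distance of each of tube_rack, wash_bottle, reagent_jar from where it was at the start of the episode below 0.02 m and angle between each of tube_rack, wash_bottle, reagent_jar's own z axis and vertical below 0.1 rad); the robot touches nothing.
It fails at once if the read key was pressed while the blue tab was not at the arrow (value of joint read_key above 0.002 m and horizontal distance between blue_tab and index above 0.008 m).
It fails at once if the zero key was pressed (value of joint zero_key above 0.002 m).
It fails at once if the photometer was lifted, tipped or shoved out of place (height (world z) of photometer above 0.006 m or angle between photometer's own z axis and vertical above 0.06 rad or distance of any of photometer, index from where it was at the start of the episode above 0.015 m).
It fails at once if the light cap was lifted out of its well (z of light_cap in the frame of photometer above 0.098 m).
It fails at once if the tube rack, wash bottle or jar was moved, lifted or tipped (distance of any of tube_rack, wash_bottle, reagent_jar from where it was at the start of the episode above 0.02 m or angle between any of tube_rack, wash_bottle, reagent_jar's own z axis and vertical above 0.3 rad).
It also fails if it takes over 64 s, if anything falls off the work surface, if the arm or the gripper's body presses on something with over 40 N, if the wrist force passes 120 N, or if a joint passes its speed limit or range.

## Robot

A 7-joint arm with a two-finger parallel gripper is mounted at the origin on the work surface. World frame = base frame: x ahead of the robot, y to its left, z up, the work surface at z = 0. Lengths are in m, angles in rad, forces in N, time in s.
With the tool pointing down it reaches from about 0.425 to 0.925 m from the base axis. Payload 6.8 kg.
Tool frame: the origin (TCP) lies on the mounting face of the last link; the fingertips stand 173 mm ahead of it and the grasp point (between the pads) lies 155 mm ahead of it; z points along the fingers, y is the line along which they close (so a half turn about z gives the same grasp; the last joint's range is limited). The gripper opens to 85 mm and grips with 20 to 120 N. Pads are 22 mm wide; open, the fingers measure 114 mm over their backs; the gripper's body (76 mm by 85 mm) begins 54 mm behind the grasp point. The pads swing forward as they close: fully open they stand 13 mm farther back than shut.
Start: joints at [-1.379, 0.477, 0.022, 1.555, -0.011, 1.109, -0.083], TCP at [0.199, 0.645, 0.405] pointing down, gripper open.
Joint ranges: [-2.96, 2.96], [-0.34, 2.1], [-1.41, 1.46], [0.24, 2.44], [-1.37, 4.51], [0.17, 1.92], [-2.96, 2.96]. Speed limits (rad/s): [2.39, 2.39, 3.14, 3.14, 3.14, 3.14, 3.14].

## Interface

Orientations are given as a unit quaternion [w, x, y, z].
In Python, from station import bot gives the robot as it stands. The module is installed in compiled form; this text tells all that it offers.
- The arm moves only by the shell command python3 -m pendant 'ROWS' [FORCE]. ROWS is JSON, a list of rows, each a list of 5 numbers: the finger opening in m, from 0 to 0.0854, then the shift along the tool's x, y, z in m, then the turn about the tool's z in degrees. In form: [[jaw, x, y, z, yaw], ...]. A call has 1 to 12 rows; each row shifts and turns the commanded pose from where the row before left it, along the tool's axes as they then stand; what a row does not reach is not made up. A row lasts 1/12 s, in which the tool goes at most 41.7 mm and 7.16 degrees, less where a joint would pass 70% of its speed; a pose out of reach is approached as far as the arm can. A call with a gripper value outside its range is refused whole. The fingers move at their own pace and stop on an object; FORCE is the grip in N (left out, the last holds). Time passes only in rows, so rows that do not move let the fingers close. It gives the time, the measured TCP pose, the force, the opening and the grip force at its end, in the units of the state.
- bot.get_obs(): the state, without advancing time (a new reading comes with each control period).
- bot.read_camera(name): name is "scene" or "top" or "wrist"; returns (picture, depth): 420x560x3 uint8, blue, green, red; 420x560 float32, m along the optical axis (not along the pixel's ray), 0 where there is no reading.
- bot.camera_model(name): a dict with "intrinsics" (3x3 intrinsics, pixels), "dist_coeffs" ([k1, k2, p1, p2, k3] as OpenCV has them; the pictures are not rectified), "R" (3x3) and "t" (3): a world point X has camera coordinates R X + t. Camera axes: x right, y down, z forward; pixel columns grow to the right and rows downward; lengths in m; the calibration is good to about 2 mm. A picture is of the moment at which its call begins: read the wrist's pose just before it. camera_model takes no time and is no camera call; for the wrist camera it gives the pose at the moment of the call.
- bot.hand_in(): hands the job in; it is judged then, once.
Trained networks look in the newest picture that a camera, given by its name, has taken for a name from the list of things; names that differ only in an ending like _2 or _b are one class to them, and where a whole thing is asked for, a point or a joint stands for the part that bears it (a point fixed in the world has none). Each returns a list of dicts, best first, with "score" (0 to 1); they miss things now and then, are a little off and sometimes report something else, mostly with a low value. They report only what shows in the picture. A call takes as long as a camera call. They do not tell look-alikes from the thing itself.
- bot.boxes_of(name, camera): "at" ([column, row] in pixels, amid what is visible of it).
- bot.trace(name, camera): "mask" (420x560 bool, what is visible of it) and "at" ([column, row] in pixels, amid what is visible of it).
- bot.pinpoint(name, camera): "at" ([column, row] in pixels: a listed point, or the origin of a listed thing).
The state is a dict: "t": time; "q": joint angles; "joint_vel": joint speeds; "joint_torque": joint torques, N m; "eef_pos": TCP position; "tool_rot": TCP orientation; "contact_force": force on the tool from outside, world axes, zero at the start; "torque": the same for the moment, N m; "gripper_width": opening from 0.0 (shut) to 1.0 (fully open); "grasp_force": force on a finger pad.
Only numpy, scipy, OpenCV 4.12 (cv2) and the standard library are available. Lean on these libraries where they do the work, as an engineer would, in place of code of your own. Each camera call takes 0.05 s, during which the arm holds its last target. There are 200 camera calls.

## Working session

There is one attempt and no reset: what is moved stays moved. The work goes in short steps, Python scripts to look and compute and a shell command to move; the robot and the scene stay as the last step left them, time stands still between calls to the robot, and variables do not carry over. Pictures are saved under pics/ and viewed, at most 10 in all, crops included, and the job is handed in when it is done.

```bash
mkdir -p pics; cat > h.py <<'E'
from station import bot
import numpy as np, cv2
def ray(cam,px,m=None):
    m=m or bot.camera_model(cam); K=np.array(m["intrinsics"],float);R=np.array(m["R"]);t=np.array(m["t"])
    u=cv2.undistortPoints(np.array([[px]],float),K,np.array(m["dist_coeffs"],float))[0,0]
    d=R.T@np.array([u[0],u[1],1.]); return -R.T@t,d
def atz(cam,px,z,m=None):
    c,d=ray(cam,px,m); return c+d*(z-c[2])/d[2]
def dep(cam,px,D):
    c,d=ray(cam,px); p=np.array(px).astype(int); w=D[p[1]-2:p[1]+3,p[0]-2:p[0]+3]; return c+d*np.median(w[w>0])
E
python3 - <<'E'
from h import *
o=bot.get_obs(); print(o["t"],o["eef_pos"],o["tool_rot"],o["gripper_width"])
np.set_printoptions(precision=4,suppress=True)
ims=[]
for c in ("scene","top"):
    im,D=bot.read_camera(c); cv2.imwrite(f"pics/{c}0.png",im); np.save(f"{c}D.npy",D)
    for n in ("photometer","hub","index","blue_tab","read_key_top","zero_key_top","light_cap","tube_rack","wash_bottle","reagent_jar"):
        for r in bot.pinpoint(n,c)[:2]:
            z=dict(hub=.102,index=.102,blue_tab=.102,read_key_top=.09,zero_key_top=.09,light_cap=.092).get(n,0)
            print(c,n,round(r["score"],2),np.round(r["at"],1),atz(c,r["at"],z))
E
```

```text
0.0 [0.19922305 0.64463334 0.40371485] [-8.14017645e-05  1.49315896e-01  9.88789103e-01 -9.30608654e-04] 1.004933655604873
scene photometer 0.7 [315.9 250.2] [0.5971 0.1423 0.    ]
scene hub 0.63 [337.4 219.3] [0.5613 0.1773 0.102 ]
scene index 0.62 [337.7 204.7] [0.5088 0.1533 0.102 ]
scene blue_tab 0.65 [315.7 209.5] [0.5571 0.1127 0.102 ]
scene read_key_top 0.71 [336.3 203.7] [0.4937 0.1433 0.09  ]
scene read_key_top 0.62 [292.6 200.2] [0.5438 0.0358 0.09  ]
scene zero_key_top 0.46 [287.2 209.1] [0.5833 0.042  0.09  ]
scene light_cap 0.45 [281.1 250.6] [0.7223 0.107  0.092 ]
scene tube_rack 0.56 [413.2 275.9] [0.5457 0.3969 0.    ]
scene wash_bottle 0.92 [198.8 205.9] [ 0.6217 -0.2405  0.    ]
scene wash_bottle 0.74 [242.4 213.9] [ 0.5818 -0.109   0.    ]
scene reagent_jar 0.71 [228.8 236.1] [ 0.6774 -0.0879  0.    ]
top photometer 0.6 [232.9 206. ] [0.5963 0.1414 0.    ]
top photometer 0.23 [348.8 210.1] [ 0.5853 -0.11    0.    ]
top hub 0.72 [209.3 218.7] [0.5563 0.1781 0.102 ]
top hub 0.7 [250.7 143.8] [0.7067 0.0968 0.102 ]
top index 0.57 [220.1 245.6] [0.5034 0.1563 0.102 ]
top index 0.41 [251.9 143.1] [0.7082 0.0944 0.102 ]
top blue_tab 0.94 [241.6 221.5] [0.5503 0.1145 0.102 ]
top read_key_top 0.64 [287.  228.6] [0.537  0.0256 0.09  ]
top zero_key_top 0.67 [278.8 207.2] [0.5798 0.0415 0.09  ]
top zero_key_top 0.24 [210.9 213. ] [0.5692 0.1767 0.09  ]
top light_cap 0.81 [250.3 143. ] [0.7112 0.0982 0.092 ]
top tube_rack 0.68 [117.6 233. ] [0.5388 0.3932 0.    ]
top tube_rack 0.48 [208.3 213.9] [0.5793 0.1949 0.    ]
top wash_bottle 0.72 [408.4 198.5] [ 0.6098 -0.2402  0.    ]
top wash_bottle 0.6 [351.8 211.3] [ 0.5827 -0.1165  0.    ]
top reagent_jar 0.84 [341.1 163.4] [ 0.689 -0.096  0.   ]
```

```bash
python3 - <<'E'
import cv2
a=cv2.imread("pics/top0.png");cv2.imwrite("pics/topc.png",cv2.resize(a[90:300,60:440],(798,441),interpolation=3))
E
```

```text
(no output)
```

View pics/topc.png

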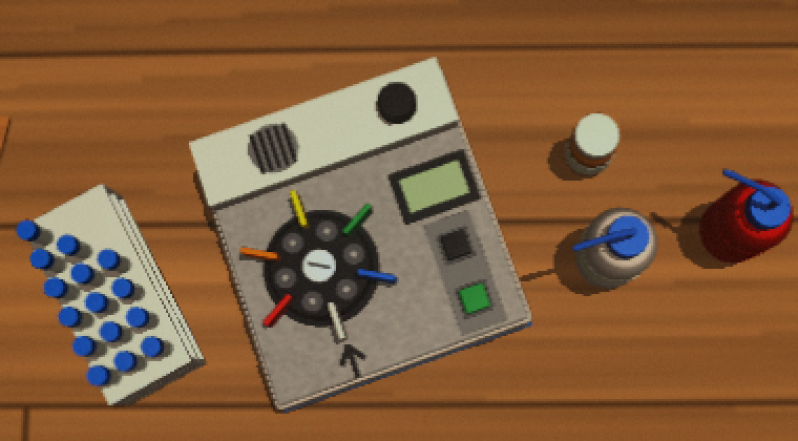

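View pics/scene0.png

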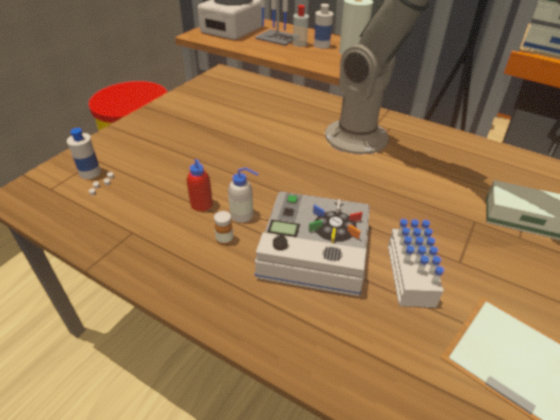

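The picture shows the white tab at the arrow (crop 350,350) and blue next anticlockwise (crop 378,275), so the turret needs one click clockwise, pushing blue from its green side. The two wash bottles are white (crop 620,250; top 352,211) and red (crop 750,220; top 408,198). Neither is to be touched, and both are well clear of the keys. Next I fit the photometer pose and plan the approach.

```bash
cat >> h.py <<'E'
np.set_printoptions(precision=4,suppress=True)
from scipy.spatial.transform import Rotation as Ro
def shift(target):
    o=bot.get_obs(); q=o["tool_rot"]; R=Ro.from_quat([q[1],q[2],q[3],q[0]])
    return R.inv().apply(np.array(target)-o["eef_pos"])
L=dict(hub=(-.02,.045),index=(-.082,.045),read_key_top=(-.097,-.083),zero_key_top=(-.043,-.083),light_cap=None)
Z=dict(hub=.102,index=.102,blue_tab=.102,read_key_top=.09,zero_key_top=.09)
def fit(P):
    from scipy.optimize import least_squares
    n=[k for k in P if L.get(k)]; l=np.array([L[k] for k in n]); p=np.array([P[k][:2] for k in n])
    f=lambda v:(l@np.array([[np.cos(v[2]),np.sin(v[2])],[-np.sin(v[2]),np.cos(v[2])]])+v[:2]-p)
    r=least_squares(lambda v:f(v).ravel(),[.597,.142,.37],loss="soft_l1",f_scale=.003)
    return r.x,dict(zip(n,f(r.x)))
def loc(v,l):
    c,s=np.cos(v[2]),np.sin(v[2]); return np.array([c*l[0]-s*l[1]+v[0],s*l[0]+c*l[1]+v[1]])
E
python3 - <<'E'
from h import *
P=dict(hub=(.5563,.1781),index=(.5034,.1563),read_key_top=(.537,.0256),zero_key_top=(.5798,.0415))
v,r=fit(P);print(v,np.degrees(v[2]),r)
m=bot.camera_model("wrist");print("cam",-m["R"].T@m["t"],m["R"][2])
# two-view triangulation of key points scene/top
for n,a,b in (("hub",(337.4,219.3),(209.3,218.7)),("blue",(315.7,209.5),(241.6,221.5)),("read",(292.6,200.2),(287,228.6))):
    (c1,d1),(c2,d2)=ray("scene",a),ray("top",b); A=np.c_[d1,-d2]; s=np.linalg.lstsq(A,c2-c1,rcond=None)[0]
    print(n,c1+d1*s[0],c2+d2*s[1])
print(shift((.53,.10,.40)))
E
```

```text
[0.5939 0.1397 0.3588] 20.55779906502461 {'hub': array([ 0.0031, -0.0033]), 'index': array([-0.0021, -0.0033]), 'read_key_top': array([-0.0048,  0.0023]), 'zero_key_top': array([0.003 , 0.0054])}
cam [0.1216 0.6702 0.3742] [ 0.3011 -0.092  -0.9491]
hub [0.5578 0.1761 0.0987] [0.5567 0.1785 0.0989]
blue [0.5527 0.1107 0.0979] [0.5508 0.1148 0.098 ]
read [0.5351 0.0311 0.0817] [0.5378 0.0255 0.0821]
[-0.4768 -0.4229  0.0047]
```

Triangulated heights (hub 0.099, blue 0.098, key 0.082) match the given values. Moving over the photometer with the fingers shut.

```bash
python3 -m pendant '[[0,-0.028,-0.025,0,0],[0,-0.028,-0.025,0,0],[0,-0.028,-0.025,0,0],[0,-0.028,-0.025,0,0],[0,-0.028,-0.025,0,0],[0,-0.028,-0.025,0,0],[0,-0.028,-0.025,0,0],[0,-0.028,-0.025,0,0],[0,-0.028,-0.025,0,0],[0,-0.028,-0.025,0,0],[0,-0.028,-0.025,0,0],[0,-0.028,-0.025,0,0]]' 40
python3 -m pendant '[[0,-0.028,-0.025,0,0],[0,-0.028,-0.025,0,0],[0,-0.028,-0.025,0,0],[0,-0.028,-0.025,0,0],[0,-0.028,-0.025,0,0],[0,0,0,0,0],[0,0,0,0,0],[0,0,0,0,0]]'
cat > look.py <<'E'
from h import *
import sys
m=bot.camera_model("wrist"); im,D=bot.read_camera("wrist"); P={}
for n in ("hub","index","blue_tab","read_key_top","zero_key_top"):
    for r in bot.pinpoint(n,"wrist")[:1]:
        p=atz("wrist",r["at"],Z[n],m); P[n]=p; print(n,round(r["score"],2),np.round(r["at"],1),p)
v,r=fit(P); print("pose",v,r)
for k in L:
    if L[k]: print(k,loc(v,L[k]))
cv2.imwrite("pics/%s.png"%sys.argv[1],im); o=bot.get_obs(); print(o["t"],o["eef_pos"],o["tool_rot"],o["q"],o["gripper_width"])
E
python3 look.py w1
```

```text
t: 2.1
eef_pos: [0.4324, 0.2573, 0.405]
tool_rot: [0.0, 0.149, 0.989, 0.0]
contact_force: [0.7, 0.9, 0.6]
gripper_width: -0.0
grasp_force: 0.0
t: 2.77
eef_pos: [0.5284, 0.0986, 0.4046]
tool_rot: [-0.0, 0.149, 0.989, 0.0]
contact_force: [0.8, 0.9, -0.4]
gripper_width: 0.006
grasp_force: 0.0
hub 0.97 [378.7 211.5] [0.5646 0.1755 0.102 ]
index 0.59 [337.3 151.3] [0.5062 0.155  0.102 ]
blue_tab 0.92 [305.8 219.8] [0.5539 0.116  0.102 ]
read_key_top 0.85 [206.1 220.5] [0.5334 0.0326 0.09  ]
zero_key_top 0.8 [237.  264.1] [0.5812 0.0443 0.09  ]
pose [0.598  0.1386 0.3158] {'hub': array([ 0.0003, -0.0004]), 'index': array([-0.0002,  0.0009]), 'read_key_top': array([-0.0019, -0.003 ]), 'zero_key_top': array([0.0016, 0.002 ])}
hub [0.565  0.1751]
index [0.506  0.1559]
read_key_top [0.5315 0.0296]
zero_key_top [0.5829 0.0463]
3.0667 [0.5282 0.0993 0.4047] [-0.0001  0.1484  0.9889  0.0001] [-0.5651  0.2542  0.3149  1.9021 -0.0931  0.9994  1.0636] -0.0025227084829223347
```

View pics/w1.png

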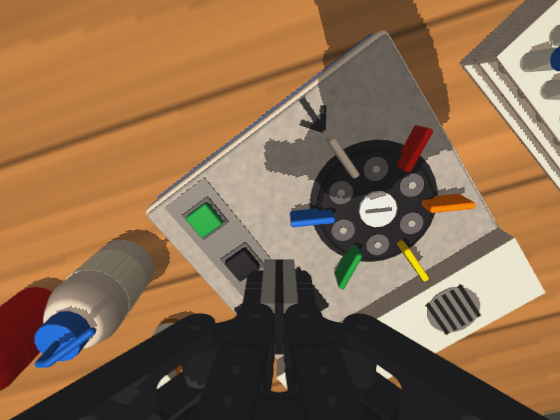

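The wrist view (hub 378,210; blue 305,219; green 350,268; read key 205,218) confirms the layout, and the fit residuals are under 4 mm. I'm moving the fingertip to between blue and green, stopping above tab height.

```bash
python3 -m pendant '[[0,-0.017,0.010,0,0],[0,-0.017,0.010,0,0],[0,-0.017,0.010,0,0],[0,0,0,0.03,0],[0,0,0,0.03,0],[0,0,0,0.03,0],[0,0,0,0.012,0],[0,0,0,0,0],[0,0,0,0,0]]'
python3 look.py w2
python3 - <<'E'
from h import *
o=bot.get_obs(); m=bot.camera_model("wrist")
c=m["R"]@(o["eef_pos"]-np.array([0,0,.173]))+m["t"]
print(cv2.projectPoints((o["eef_pos"]-np.array([0,0,.173])).reshape(1,3),cv2.Rodrigues(m["R"])[0],m["t"],m["intrinsics"],np.array(m["dist_coeffs"]))[0])
E
```

```text
t: 3.82
eef_pos: [0.5863, 0.1121, 0.3031]
tool_rot: [-0.0, 0.149, 0.989, -0.0]
contact_force: [-0.4, -0.5, 0.4]
gripper_width: -0.004
grasp_force: 0.0
hub 0.56 [381.2 183.2] [0.5655 0.174  0.102 ]
index 0.92 [313.1  75.2] [0.5061 0.1547 0.102 ]
blue_tab 0.73 [261.8 193.5] [0.5529 0.1148 0.102 ]
read_key_top 0.61 [105.2 200.8] [0.5346 0.0297 0.09  ]
zero_key_top 0.81 [168.3 269.4] [0.5839 0.0464 0.09  ]
pose [0.5986 0.1387 0.3289] {'hub': array([-0.0003,  0.0008]), 'index': array([0.0004, 0.0001]), 'read_key_top': array([-0.0009, -0.0008]), 'zero_key_top': array([ 0.0009, -0.0001])}
hub [0.5652 0.1749]
index [0.5065 0.1548]
read_key_top [0.5336 0.0289]
zero_key_top [0.5847 0.0463]
4.1167 [0.5866 0.1119 0.3041] [0.001  0.1494 0.9888 0.0006] [-0.5102  0.4728  0.2855  1.8539 -0.174   0.8366  1.1332] 0.003648758029260545
[[[275.2505 277.6959]]]
```

View pics/w2.png

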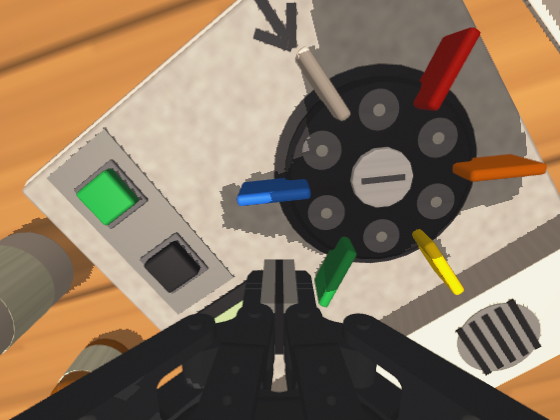

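The fit is now within 1 mm: hub (0.565,0.175), with the fingertip midway between blue and green at r≈66 mm. I'll descend and work out the clockwise arc rows.

```bash
python3 -m pendant '[[0,0,0,0.011,0],[0,0,0,0.011,0],[0,0,0,0.010,0],[0,0,0,0,0],[0,0,0,0,0]]'
python3 - <<'E'
from h import *
h=np.array([.5652,.1749]); p=np.zeros(3)
for a in np.radians([283,277,271,265,259,253,247,241,235,229,223,219]):
    s=shift((*(h+.064*np.array([np.cos(a),np.sin(a)])),.272)); print(np.round(np.degrees(a)),np.round(s-p,4)); p=s
E
```

```text
t: 4.53
eef_pos: [0.5857, 0.1117, 0.2693]
tool_rot: [-0.001, 0.149, 0.989, -0.001]
contact_force: [-0.4, -0.4, 0.6]
gripper_width: -0.001
grasp_force: 0.0
283.0 [ 0.0061 -0.001  -0.0027]
277.0 [ 0.006  -0.0031  0.    ]
271.0 [ 0.0062 -0.0024  0.    ]
265.0 [ 0.0065 -0.0018  0.    ]
259.0 [ 0.0066 -0.0011  0.    ]
253.0 [ 0.0067 -0.0004  0.    ]
247.0 [0.0067 0.0003 0.    ]
241.0 [0.0066 0.001  0.    ]
235.0 [0.0065 0.0017 0.    ]
229.0 [0.0063 0.0024 0.    ]
223.0 [0.006 0.003 0.   ]
219.0 [0.0038 0.0024 0.    ]
```

```bash
python3 -m pendant '[[0,0.006,-0.001,-0.0025,0],[0,0.003,-0.0015,0,0],[0,0.003,-0.0015,0,0],[0,0.003,-0.001,0,0],[0,0.003,-0.001,0,0],[0,0.0033,-0.001,0,0],[0,0.0033,-0.001,0,0],[0,0.0033,-0.0005,0,0],[0,0.0033,-0.0005,0,0],[0,0.0033,0,0,0],[0,0.0033,0,0,0],[0,0,0,0,0]]'
python3 - <<'E'
from h import *
m=bot.camera_model("wrist");bot.read_camera("wrist")
for n in ("hub","index","blue_tab"):
    for r in bot.pinpoint(n,"wrist")[:1]: print(n,r["score"],atz("wrist",r["at"],Z[n],m))
o=bot.get_obs();print(o["eef_pos"],o["contact_force"]); d=o["eef_pos"][:2]-[.5652,.1749];print(np.degrees(np.arctan2(d[1],d[0]))+360,np.hypot(*d))
E
```

```text
t: 5.53
eef_pos: [0.5471, 0.1147, 0.2734]
tool_rot: [0.0, 0.149, 0.989, 0.0]
contact_force: [2.3, -0.2, 1.4]
gripper_width: 0.001
grasp_force: 1.1
hub 0.62 [0.5657 0.1749 0.102 ]
index 0.92 [0.5047 0.1561 0.102 ]
[0.5475 0.1143 0.2733] [ 3.6827 -0.1733  2.3407]
253.74411284158782 0.06314759021858023
```

Contact at about 4 N, so the tab is turning. Carrying on round.

```bash
python3 -m pendant '[[0,0.0033,0,0,0],[0,0.0033,0.0003,0,0],[0,0.0033,0.0005,0,0],[0,0.0033,0.0005,0,0],[0,0.0033,0.0008,0,0],[0,0.0033,0.001,0,0],[0,0.0033,0.001,0,0],[0,0.0032,0.0012,0,0],[0,0.003,0.0015,0,0],[0,0,0,0,0],[0,0,0,0,0]]'
python3 look.py w3
```

```text
t: 6.65
eef_pos: [0.5213, 0.1298, 0.2732]
tool_rot: [-0.0, 0.149, 0.989, 0.0]
contact_force: [-0.2, -0.1, 0.2]
gripper_width: -0.002
grasp_force: 0.0
hub 0.76 [391.1 331.2] [0.5644 0.1748 0.102 ]
index 0.75 [320.9 238.3] [0.5072 0.1549 0.102 ]
blue_tab 0.67 [313.9 239.6] [0.5069 0.1518 0.102 ]
read_key_top 0.8 [102.5 337.9] [0.5339 0.0298 0.09  ]
pose [0.5986 0.1392 0.3318] {'hub': array([0.0007, 0.0005]), 'index': array([-0.0007,  0.0002]), 'read_key_top': array([ 0.    , -0.0006])}
hub [0.5651 0.1753]
index [0.5064 0.1551]
read_key_top [0.5339 0.0292]
zero_key_top [0.585  0.0468]
6.95 [0.5215 0.1295 0.2732] [ 0.      0.1495  0.9888 -0.    ] [-0.5771  0.4318  0.2726  2.0134 -0.1721  0.7179  1.0724] -0.001729538797523044
```

View pics/w3.png

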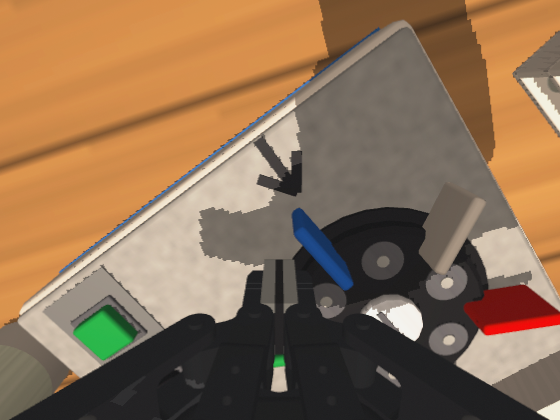

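Blue (tip 297,212) now stands at the arrow (290,185), and the force is about zero, so it has clicked in and the finger is free. Lifting, then moving above the read key.

```bash
python3 -m pendant '[[0,0,0,-0.02,0],[0,0,0,-0.03,0],[0,0,0,0,0],[0,0,0,0,0]]'
python3 - <<'E'
from h import *
print(shift((.5338,.0293,.293)))
E
```

```text
t: 7.28
eef_pos: [0.5221, 0.1296, 0.3247]
tool_rot: [0.002, 0.149, 0.989, 0.001]
contact_force: [-0.1, -0.4, 0.5]
gripper_width: 0.0
grasp_force: 0.0
[-0.0407 -0.0925  0.0316]
```

```bash
python3 -m pendant '[[0,-0.010,-0.023,0,0],[0,-0.010,-0.023,0,0],[0,-0.010,-0.023,0,0],[0,-0.0107,-0.0235,0,0],[0,0,0,0.016,0],[0,0,0,0.016,0],[0,0,0,0,0],[0,0,0,0,0]]'
python3 look.py w4
python3 - <<'E'
from h import *
bot.read_camera("top")
for n in ("hub","blue_tab","index"):
    for r in bot.pinpoint(n,"top")[:1]: print(n,r["score"],atz("top",r["at"],Z[n]))
E
```

```text
t: 7.95
eef_pos: [0.5323, 0.0292, 0.29]
tool_rot: [-0.002, 0.149, 0.989, -0.001]
contact_force: [0.1, 0.2, 0.9]
gripper_width: -0.001
grasp_force: 0.0
index 0.61 [528.6 138.4] [0.5058 0.1559 0.102 ]
blue_tab 0.95 [522. 144.] [0.5075 0.1528 0.102 ]
read_key_top 0.75 [280.7 253.7] [0.5329 0.0312 0.09  ]
zero_key_top 0.76 [333.5 322.4] [0.5835 0.0474 0.09  ]
pose [0.5978 0.1401 0.327 ] {'index': array([-0.    ,  0.0005]), 'read_key_top': array([-0.0003, -0.0008]), 'zero_key_top': array([0.0003, 0.0003])}
hub [0.5645 0.1763]
index [0.5057 0.1564]
read_key_top [0.5326 0.0304]
zero_key_top [0.5838 0.0477]
8.25 [0.5332 0.0295 0.2918] [0.0005 0.1491 0.9888 0.0003] [-0.4224  0.4006  0.3115  2.0116 -0.1759  0.7534  1.266 ] 0.002964171107018859
hub 0.82 [0.5646 0.1754 0.102 ]
blue_tab 0.68 [0.5084 0.1503 0.102 ]
index 0.92 [0.5104 0.1498 0.102 ]
```

View pics/w4.png

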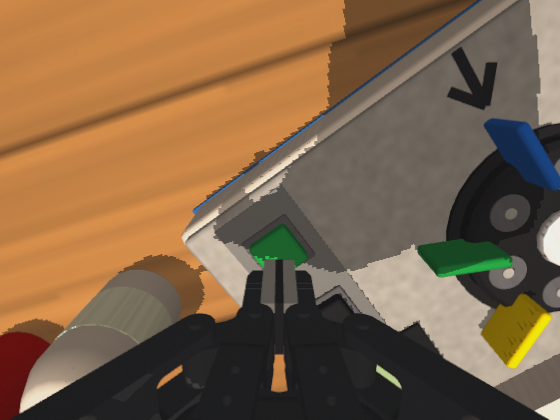

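Blue (490,125) is at the arrow (485,105) in both views, and the fingertip is over the green key (280,245). I'll press gently until the force shows the end stop.

```bash
python3 -m pendant '[[0,0,0,0.012,0],[0,0,0,0.012,0],[0,0,0,0.002,0],[0,0,0,0.002,0],[0,0,0,0.001,0],[0,0,0,0.001,0],[0,0,0,0,0],[0,0,0,0,0]]'
```

```text
t: 9.12
eef_pos: [0.5329, 0.0291, 0.2616]
tool_rot: [0.0, 0.149, 0.989, 0.0]
contact_force: [-2.2, -0.6, 2.1]
gripper_width: 0.0
grasp_force: 1.5
```

```bash
for i in 1; do python3 -m pendant '[[0,0,0,0.001,0],[0,0,0,0.001,0],[0,0,0,0,0],[0,0,0,0,0]]'; python3 -m pendant '[[0,0,0,0.001,0],[0,0,0,0,0],[0,0,0,0,0]]'; done
```

```text
t: 9.45
eef_pos: [0.5331, 0.0292, 0.2595]
tool_rot: [0.0, 0.149, 0.989, 0.0]
contact_force: [-3.6, -0.7, 5.0]
gripper_width: -0.003
grasp_force: 3.0
t: 9.7
eef_pos: [0.5331, 0.0291, 0.2593]
tool_rot: [0.0, 0.149, 0.989, 0.0]
contact_force: [-6.0, -0.4, 15.4]
gripper_width: 0.0
grasp_force: 7.6
```

At 15 N with no further travel, the key is on its stop. Releasing and backing off.

```bash
python3 -m pendant '[[0,0,0,-0.01,0],[0,0,0,-0.03,0],[0,0,0,-0.04,0],[0,0,0,-0.04,0],[0,0,0,-0.03,0],[0,0,0,0,0],[0,0,0,0,0],[0,0,0,0,0],[0,0,0,0,0]]'
python3 look.py w5
```

```text
t: 10.45
eef_pos: [0.5325, 0.0293, 0.4067]
tool_rot: [-0.001, 0.149, 0.989, -0.0]
contact_force: [0.3, 0.5, 0.4]
gripper_width: 0.002
grasp_force: 0.0
hub 0.58 [461.2 183. ] [0.5646 0.1756 0.102 ]
index 0.85 [428.  119.7] [0.507  0.1581 0.102 ]
blue_tab 0.65 [419.2 121.9] [0.5066 0.1513 0.102 ]
read_key_top 0.87 [281.3 192.8] [0.5328 0.0326 0.09  ]
zero_key_top 0.59 [310.3 241.1] [0.5833 0.0443 0.09  ]
pose [0.5987 0.1394 0.3116] {'hub': array([0.0012, 0.0005]), 'index': array([-0.0001, -0.001 ]), 'read_key_top': array([-0.001, -0.002]), 'zero_key_top': array([-0.0001,  0.0029])}
hub [0.5658 0.1761]
index [0.5068 0.1571]
read_key_top [0.5318 0.0306]
zero_key_top [0.5832 0.0472]
10.75 [0.5329 0.0292 0.4075] [-0.0005  0.1494  0.9888 -0.0003] [-0.4711  0.2466  0.3567  1.9089 -0.1009  1.0044  1.2009] -0.00036295877222487294
```

View pics/w5.png

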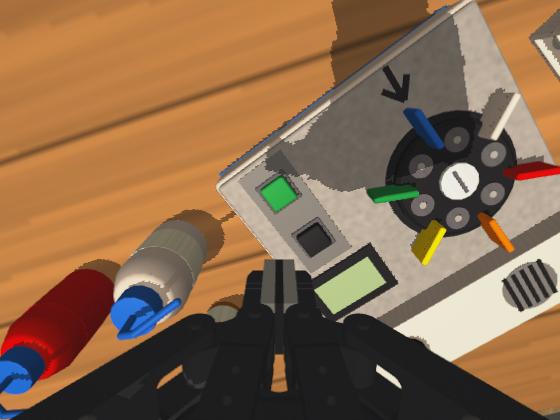

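Blue (415,120) sits at the arrow (403,98), the green key (280,192) is up, and everything else is in place.

```bash
python3 -c "
from station import bot
print(bot.hand_in())"
```

```text
the job is handed in; nothing more can be done
None
```

I turned the blue tab one click clockwise into place at the arrow, then pressed the green read key to its stop and let it come up. The job is handed in; hand-in returned no verdict.

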